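# Take the propeller out of the vise with tweezers

## Robot

A 7-joint arm with a two-finger parallel gripper is mounted at the origin on the work surface. World frame = base frame: x ahead of the robot, y to its left, z up, the work surface at z = 0. Lengths are in mm, angles in rad, forces in N, time in s.
With the tool pointing down it reaches from about 425 to 875 mm from the base axis. Payload 4.7 kg.
Tool frame: the origin (TCP) lies where the fingers leave the gripper's body, on its centre line; the fingertips stand 73 mm ahead of it and the grasp point (between the pads) lies 54 mm ahead of it; z points along the fingers, y is the line along which they close (so a half turn about z gives the same grasp; the last joint's range is limited). The gripper opens to 85 mm and grips with 20 to 120 N. Pads are 22 mm wide; open, the fingers measure 114 mm over their backs; the gripper's body (76 mm by 85 mm) begins 54 mm behind the grasp point. The pads swing forward as they close: fully open they stand 13 mm farther back than shut.
Start: joints at [1.353, 0.321, -0.07, 1.45, 0.023, 1.371, -0.057], TCP at [149.304, -632.634, 303.949] pointing down, gripper open.
Joint ranges: [-2.86, 2.86], [-0.3, 2.09], [-1.38, 1.24], [0.06, 2.45], [-1.56, 4.7], [0.09, 2.05], [-2.69, 2.69]. Speed limits (rad/s): [2.57, 2.57, 3.14, 3.14, 3.14, 3.14, 3.14].

## Interface

Orientations are given as a unit quaternion [x, y, z, w].
In Python, from station import * gives the robot as it stands.
- The arm moves only by the tool play_rows, never from a script. Its argument "targets" is a list of rows, each an object of numbers: "tx", "ty", "tz": the shift along the tool's x, y, z normalised to -1 to 1, where 1 is 100 cm; "ax", "ay", "az": the turn, a rotation vector about the tool's x, y, z normalised to -1 to 1, where 1 is 120 degrees. A call has 1 to 12 rows; each row shifts and turns the commanded pose from where the row before left it, along the tool's axes as they then stand; what a row does not reach is not made up. A row lasts 1/10 s, in which the tool goes at most 50 mm and 8.59 degrees, less where a joint would pass 70% of its speed; a pose out of reach is approached as far as the arm can. A call with a number of a shift or a turn outside -1 to 1 is refused whole. A call with a gripper value outside its range is refused whole. "gripper" is the closure, from -1 (fully open) to 1 (shut), set as the call begins (left out, the last holds). The fingers move at their own pace and stop on an object; "force" is the grip in N (left out, the last holds). Time passes only in rows, so rows that do not move let the fingers close. It gives the time, the measured TCP pose, the force, the opening and the grip force at its end, in the units of the state.
- state(): the state, without advancing time (a new reading comes with each control period).
- camera(name): name is "side" or "top"; returns the picture (400x640x3 uint8, red, green, blue); there is no depth.
- calibration(name): a dict with "fx", "fy", "cx", "cy" (pixels), "world_from_camera" (4x4, takes a point from camera to world coordinates). Camera axes: x right, y up, looking along -z (the intrinsics and any distortion apply to the point x, -y, -z); pixel columns grow to the right and rows downward; lengths in mm; the calibration is good to about 2 mm. A picture is of the moment at which its call begins. calibration takes no time and is no camera call.
- sign_off(): hands the job in; it is judged then, once.
The state is a dict: "t": time; "joint_positions": joint angles; "joint_velocities": joint speeds; "tau": joint torques, N m; "tool_pos": TCP position; "eef_rot": TCP orientation; "wrist_force": force on the tool from outside, world axes, zero at the start; "torque": the same for the moment, N m; "grip_width": opening from 0.0 (shut) to 1.0 (fully open); "grasp_force": force on a finger pad.
Only numpy, scipy, OpenCV 4.12 (cv2) and the standard library are available. Lean on these libraries where they do the work, as an engineer would, in place of code of your own. Each camera call takes 0.05 s, during which the arm holds its last target. There are 200 camera calls.

## Task

Slide the vise's jaw fully open by its upright handle to free the red propeller; the propeller stays where it is on the vise meanwhile. Then pick up the bronze spring tweezers, squeeze their tips onto the propeller's upright shaft, lift the propeller out at least 100 mm above where it sat, and finish holding it still in the air, pinched in the tweezers in the gripper. Touch the propeller only with the tweezers, leave the jaw open, and leave the other things on the desk where they are.

Things in the scene. Friction and masses are not known exactly. Their poses are not given: they have to be found in the camera images.
- vise: Dark steel vise fixed to the desk, base 70 mm wide, 22 high, from x = -103 to +63 mm. Origin: on the desk straight below the propeller's shaft; x is the slide direction, fixed jaw at +x, sliding jaw at -x. Bed under the propeller 30 mm up; jaws 60 mm wide along y, tops 47 mm up. A lip on the sliding jaw hooks 4 mm over the propeller's hub and locks it down while shut.
- vise_handle (a point): Centre of the top of the sliding jaw's upright aluminium handle, 94 mm above the desk. The handle is a post 12 mm along the vise's x, 16 mm along its y, standing 47 mm above the jaw top; shut, it stands 36 mm to the vise's -x side of the propeller's shaft.
- vise_jaw (a joint): How far the sliding jaw is open, m: about 0 to 0.003 at the start, 0.045 at the open stop, moving along the vise's -x. Slides with about 3 N of friction and stays where it is left.
- propeller: Red plastic propeller, about 20 g, flat on the vise bed: round hub 24 mm across, 10 high; two blades 12 mm wide, 120 tip to tip along its y; a plain round shaft 12 mm thick standing up to 55 mm above the underside. Origin: centre of the hub's underside (30 mm above the desk at the start); z along the shaft. In the vise the shaft stands free from 47 to 85 mm above the desk.
- tweezers: Bronze spring tweezers, 70 g, flat on the desk, 161 mm long, 20 high. Origin: at the underside midway between the two ribbed thumb plates; x points to the tips, z up. Squeeze the thumb plates along y: they are centred at the origin, 34 mm long, 20 high, outer faces 34 mm apart when open. Round back end with both pivots at x = -67 mm (22 mm across).
- tweezers_tip (a point): Midway between the tip plates: 73 mm from the tweezers' origin along x, 10 mm above their underside. Tip plates: x = 63 to 83 mm, 10 mm high, 30 mm apart inside when open. Thumb plates squeezed to about 31 mm: tips still 24 mm apart, enough to carry the tweezers open; at about 25 mm (24 squeezed hard) the tips meet a 12 mm shaft.
- tweezers_left (a joint): How far one arm is squeezed in, rad (the other does the same): 0 open, about 0.064 with the 12 mm shaft between the tips, 0.11 with the tips shut on nothing. The spring pushes back at the thumb plates with about 5 N at first, 9 N at the shaft; squeezing with 20 to 40 N clamps the shaft, the tips pressing with a little under half of the extra.
- wing: Bystander: white plastic biplane wing, 36 x 180 x 6 mm, flat on the desk. Origin: centre of underside.
- truck_cab: Bystander: tan plastic truck cab, 55 x 47 x 44 mm. Origin: centre of underside.
- sanding_block: Bystander: black rubber sanding block, 70 x 35 x 26 mm. Origin: centre of underside.
- glue: Bystander: small glue bottle, 34 mm across, 85 mm high. Origin: centre of underside.
- paint_a: Bystander: paint jar, 36 mm across, 42 mm high. Origin: centre of underside.
- paint_b: Bystander: paint jar, 36 mm across, 42 mm high. Origin: centre of underside.
- brush: Bystander: brush 160 mm long, lying along its x axis.
There are look-alikes about, which are no part of the job. Of the things like the tweezers, leave any that is blue; of the rest the smaller one is meant.

How it is judged (in metres and radians):
On the way, in this order (a step that is already met when the one before it is completed fails the run):
1. the jaw is slid open while the propeller still sits on the vise (value of joint vise_jaw above 0.035 m and horizontal distance between propeller and vise below 0.02 m and height (world z) of propeller below 0.036 m), for 0.2 s.
2. the tweezers are picked up in the gripper (height (world z) of tweezers above 0.03 m and contact force between the fingers and tweezers above 1 N), for 0.2 s.
3. the tweezers pinch the propeller and lift it off the vise (height (world z) of propeller above 0.05 m and contact force between each of propeller, the fingers and tweezers above 1 N), for 0.2 s.
At the end, for the whole second after the job is handed in: The propeller's underside is over 120 mm above the desk, nearly still (under 50 mm/s), pinched with over 1 N in the tweezers squeezed by the gripper, tweezers also over 120 mm up; vise and robot do not touch the propeller; jaw still open over 33 mm (height (world z) of each of propeller, tweezers above 0.12 m and contact force between each of propeller, the fingers and tweezers above 1 N and value of joint tweezers_left above 0.04 rad and distance between propeller and tweezers_tip below 0.065 m and contact force between each of the arm, the fingers and propeller below 0.1 N and contact force between vise and propeller below 0.05 N and linear speed of propeller below 0.05 m/s and value of joint vise_jaw above 0.033 m); the arm keeps its last pose, push and grip.
It fails at once if the robot touches the propeller itself (contact force between any of the fingers, the arm and propeller above 0.5 N).
It fails at once if another thing on the desk is shifted by more than 30 mm (distance of any of wing, truck_cab, sanding_block, glue, paint_a, paint_b, brush from where it was at the start of the episode above 0.03 m).
It also fails if it takes over 61 s, if anything falls off the work surface, if the arm or the gripper's body presses on something with over 40 N, if the wrist force passes 120 N, or if a joint passes its speed limit or range.

## Working session

There is one attempt and no reset: what is moved stays moved. The work goes in short steps, Python scripts to look and compute and a tool call to move; the robot and the scene stay as the last step left them, time stands still between calls to the robot, and variables do not carry over. Pictures are saved under pics/ and viewed, at most 10 in all, crops included, and the job is handed in when it is done.

Besides the shell and the picture viewer there is one more tool, called after "Call:" as name(argument=value, ...), one argument or row to a line, values as JSON. play_rows: Moves the arm, as the interface text tells. Scaled input: -1 to 1 covers 100 cm each way for a shift and 120 degrees each way for a turn. Its arguments: {"type":"object","properties":{"targets":{"type":"array","items":{"type":"object","properties":{"tx":{"type":"number","minimum":-1,"maximum":1},"ty":{"type":"number","minimum":-1,"maximum":1},"tz":{"type":"number","minimum":-1,"maximum":1},"ax":{"type":"number","minimum":-1,"maximum":1},"ay":{"type":"number","minimum":-1,"maximum":1},"az":{"type":"number","minimum":-1,"maximum":1}}}},"gripper":{"type":"number"},"force":{"type":"number"}},"required":["targets"]}

```bash
mkdir -p pics; ls
python3 - <<'E'
from station import *
import cv2
for n in("top","side"):
    cv2.imwrite(f"pics/{n}0.png",camera(n)[:,:,::-1]); c=calibration(n); print(n,c)
print(state())
E
```

```text
pics
top {'fx': 498.7040349434415, 'fy': 498.7040349434415, 'cx': 321.0385183980832, 'cy': 204.6330800832121, 'world_from_camera': array([[-2.61916641e-02,  9.82405720e-01, -1.84913489e-01,
         2.94880373e+02],
       [-9.99488436e-01, -2.23391278e-02,  2.28873433e-02,
        -5.29994038e+00],
       [ 1.83538509e-02,  1.85418351e-01,  9.82488255e-01,
         1.27412822e+03],
       [ 0.00000000e+00,  0.00000000e+00,  0.00000000e+00,
         1.00000000e+00]])}
side {'fx': 374.2516275999548, 'fy': 374.2516275999548, 'cx': 319.27804633823735, 'cy': 199.84245051513628, 'world_from_camera': array([[-9.92054185e-01,  8.82528484e-02, -8.96656487e-02,
         4.23708873e+02],
       [-1.25320500e-01, -6.30287151e-01,  7.66180710e-01,
         8.55569275e+02],
       [ 1.11025238e-02,  7.71329724e-01,  6.36338897e-01,
         7.98053500e+02],
       [ 0.00000000e+00,  0.00000000e+00,  0.00000000e+00,
         1.00000000e+00]])}
{'t': 0.1, 'joint_positions': array([ 1.35310235,  0.32176512, -0.07010242,  1.45151366,  0.02259779,
        1.37081676, -0.05688802]), 'joint_velocities': array([ 0.00109949, -0.00178758,  0.0005013 , -0.00094406,  0.00103385,
       -0.0008834 , -0.00022037]), 'tau': array([ 1.04484254e-03, -4.94878507e+01, -3.82779390e-01, -3.15210271e+01,
        1.33374930e-02,  7.44211284e-03,  4.48891740e-05]), 'tool_pos': array([ 149.21230714, -632.28700537,  302.94210811]), 'eef_rot': array([ 9.93287894e-01,  1.15665134e-01, -1.40936888e-04, -8.46190939e-04]), 'wrist_force': array([ 1.11845455, -0.09917996,  1.35019707]), 'torque': array([-0.04929038, -0.02776013, -0.00714027]), 'grasp_force': 0.0, 'grip_width': 1.0002357019647787}
```

View pics/top0.png

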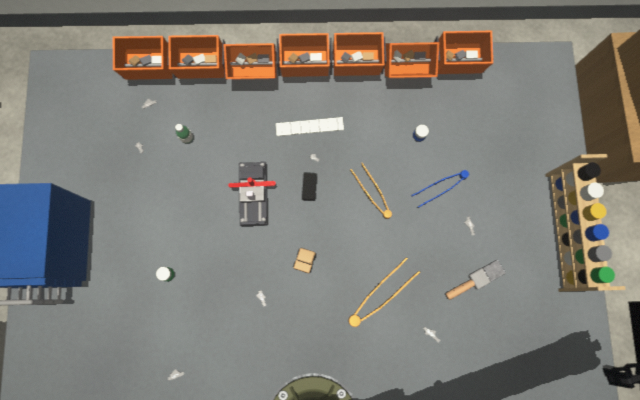

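View pics/side0.png

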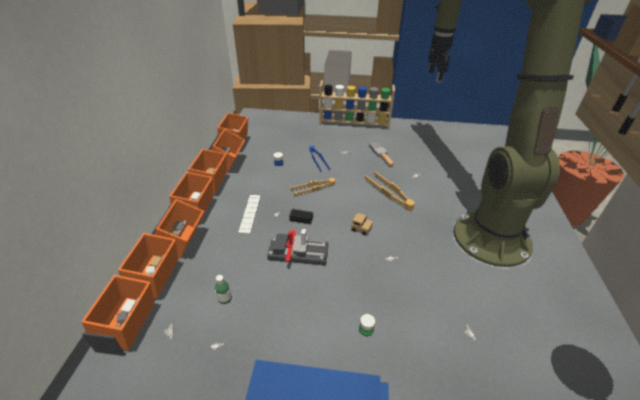

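The top view shows these candidates:
- **Blue tweezers:** back end at (465,174). Excluded by colour.
- **Large bronze tweezers:** back end at (355,321), tips about (405,260) and (419,272).
- **Small bronze tweezers:** back end at (388,213), tips about (352,168) and (363,165).

The small bronze pair fits the description. The vise is at about (252,193), with the propeller shaft near (250,185) and its handle below. Next I'll confirm with an enlarged crop and measure.

```bash
cat > h.py <<'E'
import numpy as np
from station import *
def ray(n,u,v):
    c=calibration(n);T=c["world_from_camera"]
    d=T[:3,:3]@np.array([(u-c["cx"])/c["fx"],-(v-c["cy"])/c["fy"],-1.]);return T[:3,3],d
def w(n,u,v,z):
    o,d=ray(n,u,v);return (o+d*(z-o[2])/d[2]).round(1)
def px(n,p):
    c=calibration(n);T=c["world_from_camera"];q=T[:3,:3].T@(np.array(p,float)-T[:3,3])
    return (c["fx"]*q[0]/-q[2]+c["cx"], c["fy"]*-q[1]/-q[2]+c["cy"])
E
python3 - <<'E'
from h import *
import cv2
i=cv2.imread("pics/top0.png");s=cv2.imread("pics/side0.png")
a=cv2.resize(i[155:235,220:400],None,fx=4.4,fy=4.4,interpolation=cv2.INTER_CUBIC)
b=cv2.resize(s[170:275,240:380],None,fx=2.2,fy=2.2,interpolation=cv2.INTER_CUBIC)
o=np.zeros((a.shape[0]+b.shape[0],a.shape[1],3),np.uint8);o[:a.shape[0]]=a;o[a.shape[0]:,:b.shape[1]]=b
cv2.imwrite("pics/c1.png",o);print(o.shape)
for B,t1,t2 in(((388,213),(352,169),(364,165)),((355,321),(405,260),(419,272))):
    B=w("top",*B,20);T=(w("top",*t1,15)+w("top",*t2,15))/2;print(B,T,np.linalg.norm((T-B)[:2])+11)
E
```

```text
(583, 792, 3)
[ 505.3 -205.2   20. ] [ 629.65 -133.75   15.  ] 154.41556749530372
[ 238.4 -110.3   20. ] [ 369.35 -259.7    15.  ] 209.6662087522687
```

View pics/c1.png

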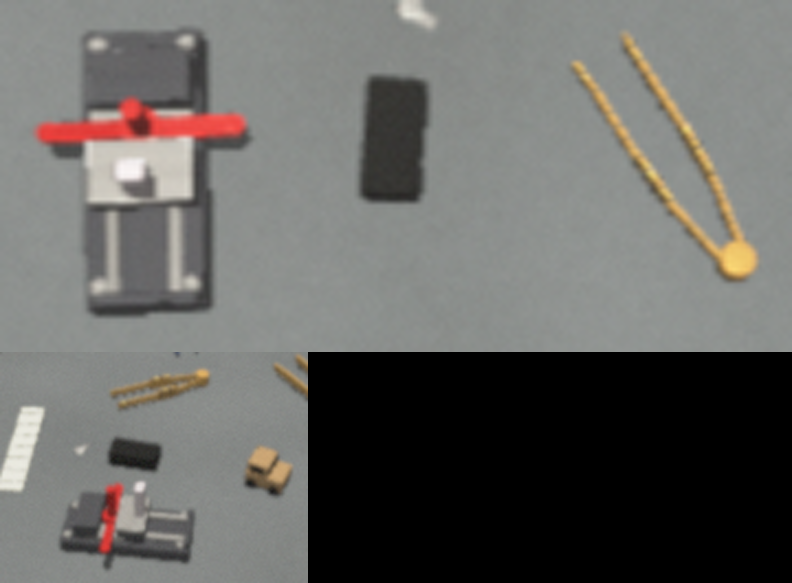

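The crop confirms it: the small bronze pair measures about 160 mm (the other 210 mm) and has its back end at top (387.7,213.6) and tip ends at (350.9,169.8) and (362.5,163.6). The shaft top is at (249.8,178.9), the handle top at (249.8,193.4), and the blade tips at (228.6,185) and (275.7,183.4).

Run:
```python
from h import *
from scipy.spatial.transform import Rotation as R
B=w("top",387.7,213.6,20);T=(w("top",350.9,169.8,15)+w("top",362.5,163.6,15))/2
d=(T-B)[:2];L=np.hypot(*d);d/=L
print("tw",B,T,L,"yaw",np.degrees(np.arctan2(d[1],d[0])),"thumb",B[:2]+67*d)
S=w("top",249.8,178.9,85);H=w("top",249.8,193.4,94);print("shaft",S,"handle",H,H-S)
b1=w("top",228.6,185,36);b2=w("top",275.7,183.4,36);print("blades",b1,b2,(b1+b2)/2,np.hypot(*(b1-b2)[:2]))
# base corners z22
for c in((83,33),(203,33),(85,308),(208,308)):print(w("top",220+c[0]/4.4,155+c[1]/4.4,20))
# glue etc
for n,u,v,z in(("block",309,186,26),("cab",305,260,44),("glue",181,128,85),("pa",164,274,42),("wing l",276,128,6)):print(n,w("top",u,v,z))
r=R.from_quat(state()["eef_rot"]);print(r.as_matrix().round(4))
```

```text
tw [ 503.7 -204.4   20. ] [ 630.5 -130.4   15. ] 146.8136233460642 yaw 30.26767383322499 thumb [ 561.56656447 -170.62929203]
shaft [586.6 139.4  85. ] handle [548.5 138.3  94. ] [-38.1  -1.1   9. ]
blades [583.9 199.   36. ] [585.5  79.7  36. ] [584.7  139.35  36.  ] 119.31072877155684
[646.9 175.6  20. ]
[645.4 105.1  20. ]
[483.2 173.8  20. ]
[481.5 103.1  20. ]
block [579.1  -4.8  26. ]
cab [388.9   9.1  44. ]
glue [720.4 310.   85. ]
pa [363.5 353.1  42. ]
wing l [743.7  79.6   6. ]
[[ 9.732e-01  2.298e-01 -5.000e-04]
 [ 2.298e-01 -9.732e-01  1.600e-03]
 [-1.000e-04 -1.700e-03 -1.000e+00]]
```

Call:
play_rows(
  targets=[
    {"az": 0.052},
    {"az": 0.052},
    {"tx": 0.039, "ty": -0.028},
    {"tx": 0.039, "ty": -0.028},
    {"tx": 0.039, "ty": -0.028},
    {"tx": 0.039, "ty": -0.028},
    {"tx": 0.039, "ty": -0.028},
    {"tx": 0.039, "ty": -0.028},
    {"tx": 0.039, "ty": -0.028},
    {"tx": 0.039, "ty": -0.028},
    {"tx": 0.039, "ty": -0.028},
    {"tx": 0.039, "ty": -0.028},
  ],
  gripper=-1,
  force=20,
)

```text
validation failed for argument at $.ta...
```

Call:
play_rows(
  targets=[
    {"tx": 0.006, "ty": -0.04},
    {"tx": 0.006, "ty": -0.04},
    {"tx": 0.006, "ty": -0.04},
    {"tx": 0.006, "ty": -0.04},
    {"tx": 0.006, "ty": -0.04},
    {"tx": 0.006, "ty": -0.04},
    {"tx": 0.006, "ty": -0.04},
    {"tx": 0.006, "ty": -0.04},
    {"ty": -0.03},
    {},
  ],
)

```text
validation failed for argument at $.ta...
```

```bash
cat >> h.py <<'E'
from scipy.spatial.transform import Rotation as R
def go(p,yaw):
    "tool-frame shift (mm) after turning to yaw (tool x heading, deg, tool down), and the turn (tool rotvec, deg)"
    s=state();M=R.from_quat(s["eef_rot"]);a=np.radians(yaw);c,n=np.cos(a),np.sin(a)
    D=R.from_matrix([[c,n,0],[n,-c,0],[0,0,-1]])
    print("t",round(s["t"],2),"pos",s["tool_pos"].round(1),"F",s["wrist_force"].round(1),"turn",np.degrees((M.inv()*D).as_rotvec()).round(2),"shift",D.inv().apply(np.array(p)-s["tool_pos"]).round(1))
E
python3 -c "
from h import *
go((549,138.8,129),.8)"
```

```text
t 0.1 pos [ 149.2 -632.3  302.9] F [ 1.1 -0.1  1.4] turn [-0.1   0.02 12.48] shift [ 410.5 -765.4  173.9]
```

Call:
play_rows(
  targets=[
    {"tx": 0, "ty": 0, "tz": 0, "ax": 0, "ay": 0, "az": 0.052},
    {"tx": 0, "ty": 0, "tz": 0, "ax": 0, "ay": 0, "az": 0.052},
  ],
  gripper=-1,
  force=20,
)

```text
t: 0.3
tool_pos: [149.2, -632.4, 303.2]
eef_rot: [1.0, 0.005, -0.0, -0.001]
wrist_force: [-0.0, 0.8, 0.1]
grip_width: 1.002
grasp_force: 0.0
```

Call:
play_rows(
  targets=[
    {"tx": 0.039, "ty": -0.028, "tz": 0, "ax": 0, "ay": 0, "az": 0},
    {"tx": 0.039, "ty": -0.028, "tz": 0, "ax": 0, "ay": 0, "az": 0},
    {"tx": 0.039, "ty": -0.028, "tz": 0, "ax": 0, "ay": 0, "az": 0},
    {"tx": 0.039, "ty": -0.028, "tz": 0, "ax": 0, "ay": 0, "az": 0},
    {"tx": 0.039, "ty": -0.028, "tz": 0, "ax": 0, "ay": 0, "az": 0},
    {"tx": 0.039, "ty": -0.028, "tz": 0, "ax": 0, "ay": 0, "az": 0},
    {"tx": 0.039, "ty": -0.028, "tz": 0, "ax": 0, "ay": 0, "az": 0},
    {"tx": 0.039, "ty": -0.028, "tz": 0, "ax": 0, "ay": 0, "az": 0},
    {"tx": 0.039, "ty": -0.028, "tz": 0, "ax": 0, "ay": 0, "az": 0},
    {"tx": 0.039, "ty": -0.028, "tz": 0, "ax": 0, "ay": 0, "az": 0},
  ],
)

```text
t: 1.3
tool_pos: [536.4, -345.9, 303.5]
eef_rot: [1.0, 0.007, -0.0, -0.0]
wrist_force: [0.1, -1.4, -0.7]
grip_width: 1.0
grasp_force: 0.0
```

Call:
play_rows(
  targets=[
    {"tx": 0.005, "ty": -0.04, "tz": 0, "ax": 0, "ay": 0, "az": 0},
    {"tx": 0.005, "ty": -0.04, "tz": 0, "ax": 0, "ay": 0, "az": 0},
    {"tx": 0.005, "ty": -0.04, "tz": 0, "ax": 0, "ay": 0, "az": 0},
    {"tx": 0.005, "ty": -0.04, "tz": 0, "ax": 0, "ay": 0, "az": 0},
    {"tx": 0.005, "ty": -0.04, "tz": 0, "ax": 0, "ay": 0, "az": 0},
    {"tx": 0.005, "ty": -0.04, "tz": 0, "ax": 0, "ay": 0, "az": 0},
    {"tx": 0.005, "ty": -0.04, "tz": 0, "ax": 0, "ay": 0, "az": 0},
    {"tx": 0, "ty": -0.04, "tz": 0, "ax": 0, "ay": 0, "az": 0},
    {"tx": 0, "ty": -0.04, "tz": 0, "ax": 0, "ay": 0, "az": 0},
    {"tx": 0, "ty": -0.04, "tz": 0, "ax": 0, "ay": 0, "az": 0},
    {"tx": 0, "ty": -0.04, "tz": 0.02, "ax": 0, "ay": 0, "az": 0},
    {"tx": 0, "ty": 0, "tz": 0, "ax": 0, "ay": 0, "az": 0},
  ],
)

```text
t: 2.5
tool_pos: [561.6, 100.6, 281.6]
eef_rot: [1.0, 0.012, -0.002, -0.002]
wrist_force: [-0.2, 0.3, 0.7]
grip_width: 1.001
grasp_force: 0.0
```

```bash
python3 -c "
from h import *
go((549,138.8,129),.8)"
```

```text
t 2.5 pos [561.6 100.6 281.6] F [-0.2  0.3  0.7] turn [-0.2   0.25  0.6 ] shift [-12.1 -38.3 152.6]
```

Call:
play_rows(
  targets=[
    {"tx": -0.012, "ty": -0.038, "tz": 0, "ax": 0, "ay": 0, "az": 0.005},
    {"tx": 0, "ty": 0, "tz": 0.03, "ax": 0, "ay": 0, "az": 0},
    {"tx": 0, "ty": 0, "tz": 0.03, "ax": 0, "ay": 0, "az": 0},
    {"tx": 0, "ty": 0, "tz": 0.02, "ax": 0, "ay": 0, "az": 0},
    {"tx": 0, "ty": 0, "tz": 0, "ax": 0, "ay": 0, "az": 0},
  ],
)

```text
t: 3.0
tool_pos: [549.6, 129.9, 200.4]
eef_rot: [1.0, 0.002, -0.003, 0.001]
wrist_force: [0.9, -0.7, 0.5]
grip_width: 1.0
grasp_force: 0.0
```

```bash
python3 -c "
from h import *
import cv2
go((549,138.8,129),.8)
i=camera('top')[:,:,::-1];j=camera('side')[:,:,::-1]
a=cv2.resize(i[140:240,200:320],(480,400),interpolation=cv2.INTER_CUBIC);b=cv2.resize(j[180:280,240:340],(320,320))
o=np.zeros((400,800,3),np.uint8);o[:,:480]=a;o[:320,480:]=b;cv2.imwrite('pics/c2.png',o)"
```

```text
t 3.0 pos [549.6 129.9 200.4] F [ 0.9 -0.7  0.5] turn [ 0.08  0.4  -0.61] shift [-0.5 -8.9 71.4]
```

View pics/c2.png

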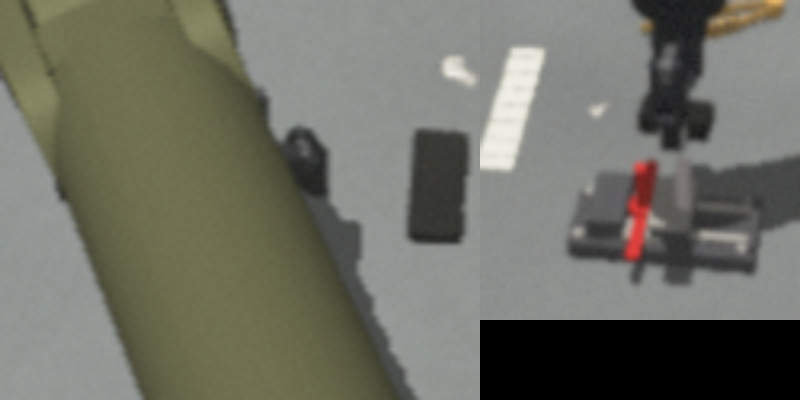

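The arm hides the vise from the top camera. The side crop shows the open fingers above the handle at crop (683,165), clear of the red shaft at (645,175). I'll descend and grip.

Call:
play_rows(
  targets=[
    {"tx": 0, "ty": -0.009, "tz": 0, "ax": 0, "ay": 0, "az": -0.005},
    {"tx": 0, "ty": 0, "tz": 0.02, "ax": 0, "ay": 0, "az": 0},
    {"tx": 0, "ty": 0, "tz": 0.02, "ax": 0, "ay": 0, "az": 0},
    {"tx": 0, "ty": 0, "tz": 0.02, "ax": 0, "ay": 0, "az": 0},
    {"tx": 0, "ty": 0, "tz": 0.01, "ax": 0, "ay": 0, "az": 0},
    {"tx": 0, "ty": 0, "tz": 0, "ax": 0, "ay": 0, "az": 0},
  ],
)

```text
t: 3.7
tool_pos: [551.3, 140.4, 133.5]
eef_rot: [1.0, 0.007, -0.001, -0.0]
wrist_force: [0.8, -0.5, 0.2]
grip_width: 0.999
grasp_force: 0.0
```

Call:
play_rows(
  targets=[
    {"tx": 0, "ty": 0, "tz": 0, "ax": 0, "ay": 0, "az": 0},
    {"tx": 0, "ty": 0, "tz": 0, "ax": 0, "ay": 0, "az": 0},
    {"tx": 0, "ty": 0, "tz": 0, "ax": 0, "ay": 0, "az": 0},
    {"tx": 0, "ty": 0, "tz": 0, "ax": 0, "ay": 0, "az": 0},
    {"tx": 0, "ty": 0, "tz": 0, "ax": 0, "ay": 0, "az": 0},
    {"tx": 0, "ty": 0, "tz": 0, "ax": 0, "ay": 0, "az": 0},
    {"tx": 0, "ty": 0, "tz": 0, "ax": 0, "ay": 0, "az": 0},
    {"tx": 0, "ty": 0, "tz": 0, "ax": 0, "ay": 0, "az": 0},
  ],
  gripper=1,
  force=25,
)

```text
t: 4.5
tool_pos: [551.8, 140.5, 134.4]
eef_rot: [1.0, 0.007, 0.0, -0.0]
wrist_force: [-1.3, 1.4, 5.4]
grip_width: 0.183
grasp_force: 28.9
```

Call:
play_rows(
  targets=[
    {"tx": -0.004, "ty": 0, "tz": 0, "ax": 0, "ay": 0, "az": 0},
    {"tx": -0.004, "ty": 0, "tz": 0, "ax": 0, "ay": 0, "az": 0},
    {"tx": -0.004, "ty": 0, "tz": 0, "ax": 0, "ay": 0, "az": 0},
    {"tx": -0.004, "ty": 0, "tz": 0, "ax": 0, "ay": 0, "az": 0},
    {"tx": -0.004, "ty": 0, "tz": 0, "ax": 0, "ay": 0, "az": 0},
    {"tx": -0.004, "ty": 0, "tz": 0, "ax": 0, "ay": 0, "az": 0},
    {"tx": -0.004, "ty": 0, "tz": 0, "ax": 0, "ay": 0, "az": 0},
    {"tx": -0.004, "ty": 0, "tz": 0, "ax": 0, "ay": 0, "az": 0},
    {"tx": -0.004, "ty": 0, "tz": 0, "ax": 0, "ay": 0, "az": 0},
    {"tx": -0.004, "ty": 0, "tz": 0, "ax": 0, "ay": 0, "az": 0},
    {"tx": -0.003, "ty": 0, "tz": 0, "ax": 0, "ay": 0, "az": 0},
    {"tx": 0, "ty": 0, "tz": 0, "ax": 0, "ay": 0, "az": 0},
  ],
)

```text
t: 5.7
tool_pos: [508.2, 139.9, 134.4]
eef_rot: [1.0, 0.007, 0.0, -0.0]
wrist_force: [0.3, 5.3, 6.4]
grip_width: 0.182
grasp_force: 29.2
```

Call:
play_rows(
  targets=[
    {"tx": -0.002, "ty": 0, "tz": 0, "ax": 0, "ay": 0, "az": 0},
    {"tx": 0, "ty": 0, "tz": 0, "ax": 0, "ay": 0, "az": 0},
    {"tx": 0, "ty": 0, "tz": 0, "ax": 0, "ay": 0, "az": 0},
  ],
)

```text
t: 6.0
tool_pos: [507.0, 139.8, 134.4]
eef_rot: [1.0, 0.007, 0.001, -0.0]
wrist_force: [3.3, 3.7, 5.0]
grip_width: 0.182
grasp_force: 28.9
```

Call:
play_rows(
  targets=[
    {"tx": 0, "ty": 0, "tz": 0, "ax": 0, "ay": 0, "az": 0},
    {"tx": 0, "ty": 0, "tz": 0, "ax": 0, "ay": 0, "az": 0},
    {"tx": 0, "ty": 0, "tz": 0, "ax": 0, "ay": 0, "az": 0},
    {"tx": 0, "ty": 0, "tz": 0, "ax": 0, "ay": 0, "az": 0},
    {"tx": 0, "ty": 0, "tz": -0.03, "ax": 0, "ay": 0, "az": 0},
    {"tx": 0, "ty": 0, "tz": -0.04, "ax": 0, "ay": 0, "az": 0},
    {"tx": 0, "ty": 0, "tz": -0.04, "ax": 0, "ay": 0, "az": 0},
    {"tx": 0, "ty": 0, "tz": -0.04, "ax": 0, "ay": 0, "az": 0},
  ],
  gripper=-1,
)

```text
t: 6.8
tool_pos: [506.0, 139.2, 285.1]
eef_rot: [1.0, 0.007, -0.001, 0.0]
wrist_force: [1.9, 0.2, 0.9]
grip_width: 0.999
grasp_force: 0.0
```

```bash
python3 -c "
from h import *
go((561.5,-170.6,200),120.3)
go((561.5,-170.6,200),-59.7)
go((561.5,-170.6,200),30.3)"
```

```text
t 6.8 pos [506.  139.2 285.1] F [1.9 0.2 0.9] turn [-5.0000e-02  7.0000e-02 -1.1949e+02] shift [-295.5 -108.4   85.1]
t 6.8 pos [506.  139.2 285.1] F [1.9 0.2 0.9] turn [6.000e-02 4.000e-02 6.051e+01] shift [295.5 108.4  85.1]
t 6.8 pos [506.  139.2 285.1] F [1.9 0.2 0.9] turn [ 1.000e-02  7.000e-02 -2.949e+01] shift [-108.4  295.5   85.1]
```

Call:
play_rows(
  targets=[
    {"tx": 0, "ty": 0, "tz": 0, "ax": 0, "ay": 0, "az": -0.0615},
    {"tx": 0, "ty": 0, "tz": 0, "ax": 0, "ay": 0, "az": -0.0615},
    {"tx": 0, "ty": 0, "tz": 0, "ax": 0, "ay": 0, "az": -0.0615},
    {"tx": 0, "ty": 0, "tz": 0, "ax": 0, "ay": 0, "az": -0.0615},
    {"tx": -0.0135, "ty": 0.037, "tz": 0, "ax": 0, "ay": 0, "az": 0},
    {"tx": -0.0135, "ty": 0.037, "tz": 0, "ax": 0, "ay": 0, "az": 0},
    {"tx": -0.0135, "ty": 0.037, "tz": 0, "ax": 0, "ay": 0, "az": 0},
    {"tx": -0.0135, "ty": 0.037, "tz": 0, "ax": 0, "ay": 0, "az": 0},
    {"tx": -0.0135, "ty": 0.037, "tz": 0, "ax": 0, "ay": 0, "az": 0},
    {"tx": -0.0135, "ty": 0.037, "tz": 0, "ax": 0, "ay": 0, "az": 0},
    {"tx": -0.0135, "ty": 0.037, "tz": 0, "ax": 0, "ay": 0, "az": 0},
    {"tx": -0.0135, "ty": 0.037, "tz": 0, "ax": 0, "ay": 0, "az": 0},
  ],
)

```text
t: 8.0
tool_pos: [562.5, -172.2, 283.6]
eef_rot: [0.965, 0.261, -0.001, -0.0]
wrist_force: [0.4, 0.5, 0.1]
grip_width: 0.998
grasp_force: 0.0
```

Call:
play_rows(
  targets=[
    {"tx": 0, "ty": 0, "tz": 0.03, "ax": 0, "ay": 0, "az": 0},
    {"tx": 0, "ty": 0, "tz": 0.03, "ax": 0, "ay": 0, "az": 0},
    {"tx": 0, "ty": 0, "tz": 0.03, "ax": 0, "ay": 0, "az": 0},
    {"tx": 0, "ty": 0, "tz": 0.03, "ax": 0, "ay": 0, "az": 0},
    {"tx": 0, "ty": 0, "tz": 0, "ax": 0, "ay": 0, "az": 0},
    {"tx": 0, "ty": 0, "tz": 0, "ax": 0, "ay": 0, "az": 0},
  ],
)

```text
t: 8.6
tool_pos: [562.6, -170.5, 163.9]
eef_rot: [0.965, 0.262, -0.001, -0.0]
wrist_force: [-0.6, -0.2, 1.4]
grip_width: 1.0
grasp_force: 0.0
```

```bash
python3 -c "
from h import *
import cv2
go((561.5,-170.6,77),30.3)
i=camera('top')[:,:,::-1];j=camera('side')[:,:,::-1]
a=cv2.resize(i[145:245,220:400],(720,400),interpolation=cv2.INTER_CUBIC);cv2.imwrite('pics/t3.png',i)
b=cv2.resize(j[160:210,270:350],(320,200),interpolation=cv2.INTER_CUBIC);b2=cv2.resize(j[210:270,260:340],(267,200))
o=np.zeros((600,720,3),np.uint8);o[:400]=a;o[400:,:320]=b;o[400:,320:587]=b2;cv2.imwrite('pics/c3.png',o)"
```

```text
t 8.6 pos [ 562.6 -170.5  163.9] F [-0.6 -0.2  1.4] turn [-0.06  0.05  0.03] shift [-1.  -0.5 86.9]
```

View pics/c3.png

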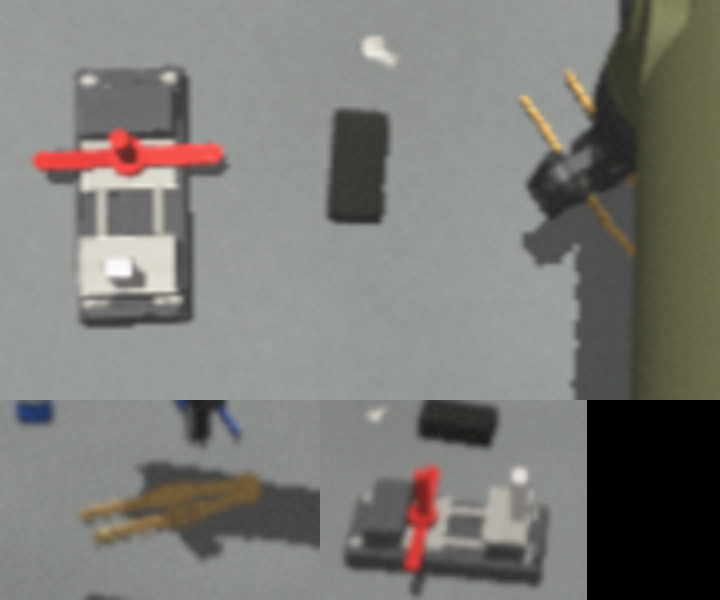

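The jaw is open, with the handle at crop (118,268). The propeller has not moved: its shaft top is at crop (122,138), which is full (250.5,179.5). The gripper straddles the tweezers, so I'll descend.

Call:
play_rows(
  targets=[
    {"tx": -0.001, "ty": 0, "tz": 0.03, "ax": 0, "ay": 0, "az": 0},
    {"tx": 0, "ty": 0, "tz": 0.03, "ax": 0, "ay": 0, "az": 0},
    {"tx": 0, "ty": 0, "tz": 0.015, "ax": 0, "ay": 0, "az": 0},
    {"tx": 0, "ty": 0, "tz": 0.011, "ax": 0, "ay": 0, "az": 0},
    {"tx": 0, "ty": 0, "tz": 0, "ax": 0, "ay": 0, "az": 0},
    {"tx": 0, "ty": 0, "tz": 0, "ax": 0, "ay": 0, "az": 0},
  ],
)

```text
t: 9.3
tool_pos: [562.8, -171.2, 79.1]
eef_rot: [0.965, 0.262, 0.001, 0.001]
wrist_force: [0.2, -1.2, 0.4]
grip_width: 1.004
grasp_force: 0.0
```

Call:
play_rows(
  targets=[
    {"tx": 0, "ty": 0, "tz": 0, "ax": 0, "ay": 0, "az": 0},
    {"tx": 0, "ty": 0, "tz": 0, "ax": 0, "ay": 0, "az": 0},
    {"tx": 0, "ty": 0, "tz": 0, "ax": 0, "ay": 0, "az": 0},
    {"tx": 0, "ty": 0, "tz": 0, "ax": 0, "ay": 0, "az": 0},
    {"tx": 0, "ty": 0, "tz": 0, "ax": 0, "ay": 0, "az": 0},
    {"tx": 0, "ty": 0, "tz": 0, "ax": 0, "ay": 0, "az": 0},
    {"tx": 0, "ty": 0, "tz": 0, "ax": 0, "ay": 0, "az": 0},
    {"tx": 0, "ty": 0, "tz": 0, "ax": 0, "ay": 0, "az": 0},
  ],
  gripper=0.27,
  force=25,
)

```text
t: 10.1
tool_pos: [562.5, -171.3, 78.7]
eef_rot: [0.965, 0.262, 0.0, 0.0]
wrist_force: [-0.8, 0.0, 5.9]
grip_width: 0.366
grasp_force: 6.6
```

Call:
play_rows(
  targets=[
    {"tx": 0, "ty": 0, "tz": -0.005, "ax": 0, "ay": 0, "az": 0},
    {"tx": 0, "ty": 0, "tz": -0.01, "ax": 0, "ay": 0, "az": 0},
    {"tx": 0, "ty": 0, "tz": -0.015, "ax": 0, "ay": 0, "az": 0},
    {"tx": 0, "ty": 0, "tz": -0.02, "ax": 0, "ay": 0, "az": 0},
    {"tx": 0, "ty": 0, "tz": -0.02, "ax": 0, "ay": 0, "az": 0},
    {"tx": 0, "ty": 0, "tz": -0.02, "ax": 0, "ay": 0, "az": 0},
    {"tx": 0, "ty": 0, "tz": -0.02, "ax": 0, "ay": 0, "az": 0},
    {"tx": 0, "ty": 0, "tz": -0.02, "ax": 0, "ay": 0, "az": 0},
    {"tx": 0, "ty": 0, "tz": -0.01, "ax": 0, "ay": 0, "az": 0},
    {"tx": 0, "ty": 0, "tz": 0, "ax": 0, "ay": 0, "az": 0},
  ],
)

```text
t: 11.1
tool_pos: [562.9, -171.2, 220.2]
eef_rot: [0.965, 0.262, 0.002, 0.001]
wrist_force: [-0.1, 0.5, -0.8]
grip_width: 0.364
grasp_force: 5.3
```

```bash
python3 -c "
from h import *
go((587.3,-30,205),89)
"
```

```text
t 11.1 pos [ 562.9 -171.2  220.2] F [-0.1  0.5 -0.8] turn [ 2.300e-01 -3.000e-02 -5.867e+01] shift [141.6  21.9  15.2]
```

Call:
play_rows(
  targets=[
    {"tx": 0, "ty": 0, "tz": 0, "ax": 0, "ay": 0, "az": -0.0611},
    {"tx": 0, "ty": 0, "tz": 0, "ax": 0, "ay": 0, "az": -0.0611},
    {"tx": 0, "ty": 0, "tz": 0, "ax": 0, "ay": 0, "az": -0.0611},
    {"tx": 0, "ty": 0, "tz": 0, "ax": 0, "ay": 0, "az": -0.0611},
    {"tx": 0, "ty": 0, "tz": 0, "ax": 0, "ay": 0, "az": -0.0611},
    {"tx": 0, "ty": 0, "tz": 0, "ax": 0, "ay": 0, "az": -0.0611},
    {"tx": 0, "ty": 0, "tz": 0, "ax": 0, "ay": 0, "az": -0.0611},
    {"tx": 0, "ty": 0, "tz": 0, "ax": 0, "ay": 0, "az": -0.0611},
  ],
)

```text
t: 11.9
tool_pos: [561.3, -170.9, 216.6]
eef_rot: [0.711, 0.703, -0.0, -0.001]
wrist_force: [0.8, 0.4, -0.3]
grip_width: 0.366
grasp_force: 5.3
```

Call:
play_rows(
  targets=[
    {"tx": 0.02, "ty": 0.003, "tz": 0, "ax": 0, "ay": 0, "az": 0},
    {"tx": 0.02, "ty": 0.003, "tz": 0, "ax": 0, "ay": 0, "az": 0},
    {"tx": 0.02, "ty": 0.003, "tz": 0, "ax": 0, "ay": 0, "az": 0},
    {"tx": 0.02, "ty": 0.003, "tz": 0, "ax": 0, "ay": 0, "az": 0},
    {"tx": 0.02, "ty": 0.003, "tz": 0, "ax": 0, "ay": 0, "az": 0},
    {"tx": 0.02, "ty": 0.003, "tz": 0, "ax": 0, "ay": 0, "az": 0},
    {"tx": 0.02, "ty": 0.003, "tz": 0, "ax": 0, "ay": 0, "az": 0},
    {"tx": 0, "ty": 0, "tz": 0.02, "ax": 0, "ay": 0, "az": 0},
    {"tx": 0, "ty": 0, "tz": 0.02, "ax": 0, "ay": 0, "az": 0},
    {"tx": 0, "ty": 0, "tz": 0, "ax": 0, "ay": 0, "az": 0},
    {"tx": 0, "ty": 0, "tz": 0, "ax": 0, "ay": 0, "az": 0},
  ],
)

```text
t: 13.0
tool_pos: [585.0, -31.5, 177.2]
eef_rot: [0.713, 0.701, -0.001, -0.001]
wrist_force: [0.2, 0.2, -1.5]
grip_width: 0.364
grasp_force: 5.3
```

```bash
python3 -c "
from h import *
import cv2
go((586,139.4-73,135),90)
i=camera('top')[:,:,::-1];j=camera('side')[:,:,::-1]
a=cv2.resize(i[150:220,220:340],(720,420),interpolation=cv2.INTER_CUBIC)
b=cv2.resize(j[190:270,250:340],None,fx=5,fy=5,interpolation=cv2.INTER_CUBIC)[:,:]
cv2.imwrite('pics/c4.png',a);cv2.imwrite('pics/c5.png',b);cv2.imwrite('pics/s4.png',j)
"
```

```text
t 13.0 pos [585.  -31.5 177.2] F [ 0.2  0.2 -1.5] turn [-0.11 -0.02 -1.02] shift [97.9  1.  42.2]
```

View pics/c4.png

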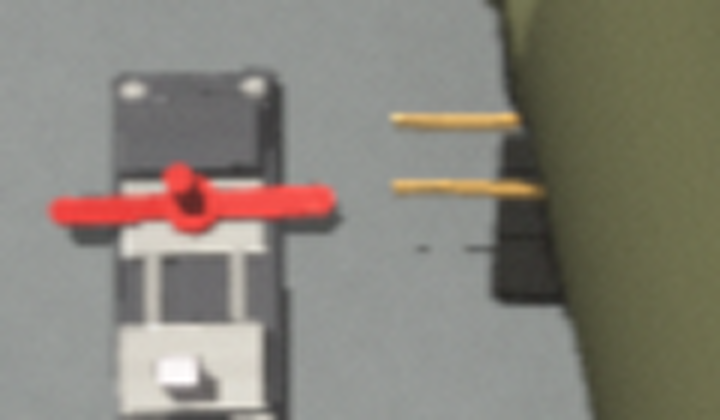

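View pics/c5.png

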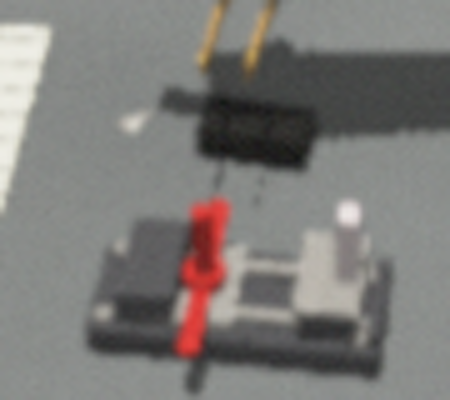

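Top view: the tip ends are at full (285.8,169.8) and (285.8,181.2). Side view: the tip ends are at full (290.8,203.2) and (300,204). The tweezers are level and open around the shaft line. I'll triangulate the tips and the shaft top.

```bash
python3 -c "
from h import *
def tri(a,b):
    A=[];c=[]
    for n,p in(('top',a),('side',b)):
        o,d=ray(n,*p);d=d/np.linalg.norm(d);P=np.eye(3)-np.outer(d,d);A.append(P);c.append(P@o)
    return np.linalg.lstsq(np.vstack(A),np.hstack(c),rcond=None)[0].round(1)
l=tri((285.8,181.2),(300,204));r=tri((285.8,169.8),(290.8,203.2));print('tips',l,r,(l+r)/2)
print('shaft top',tri((220+180/6,150+170/6),(250+211/5,190+204/5)))
for z in(105,113):print(w('top',285.8,175.5,z))
print('tcp',state()['tool_pos'])"
```

```text
tips [573.4  50.5 107.8] [600.8  50.2 107.5] [587.1   50.35 107.65]
shaft top [584.  138.8  86.3]
[588.3  50.5 105. ]
[586.3  50.1 113. ]
tcp [585.92802203 -31.61973995 178.6457763 ]
```

Call:
play_rows(
  targets=[
    {"tx": 0, "ty": -0.003, "tz": 0.015, "ax": 0, "ay": 0, "az": 0},
    {"tx": 0, "ty": 0, "tz": 0.015, "ax": 0, "ay": 0, "az": 0},
    {"tx": 0, "ty": 0, "tz": 0.011, "ax": 0, "ay": 0, "az": 0},
    {"tx": 0.015, "ty": 0, "tz": 0, "ax": 0, "ay": 0, "az": 0},
    {"tx": 0.015, "ty": 0, "tz": 0, "ax": 0, "ay": 0, "az": 0},
    {"tx": 0.015, "ty": 0, "tz": 0, "ax": 0, "ay": 0, "az": 0},
    {"tx": 0.015, "ty": 0, "tz": 0, "ax": 0, "ay": 0, "az": 0},
    {"tx": 0.01, "ty": 0, "tz": 0, "ax": 0, "ay": 0, "az": 0},
    {"tx": 0, "ty": 0, "tz": 0, "ax": 0, "ay": 0, "az": 0},
    {"tx": 0, "ty": 0, "tz": 0, "ax": 0, "ay": 0, "az": 0},
  ],
)

```text
t: 14.1
tool_pos: [583.8, 38.5, 137.0]
eef_rot: [0.713, 0.701, -0.0, 0.0]
wrist_force: [-0.1, -0.7, -1.1]
grip_width: 0.366
grasp_force: 5.3
```

```bash
python3 -c "
from h import *
import cv2
go((585.5,139-73,137),89)
i=camera('top')[:,:,::-1];j=camera('side')[:,:,::-1]
a=cv2.resize(i[160:210,220:300],(640,400),interpolation=cv2.INTER_CUBIC)
b=cv2.resize(j[205:265,255:335],(267,200),interpolation=cv2.INTER_CUBIC)
o=np.zeros((600,640,3),np.uint8);o[:400]=a;o[400:,:267]=b
cv2.imwrite('pics/c6.png',o)
"
```

```text
t 14.1 pos [583.8  38.5 137. ] F [-0.1 -0.7 -1.1] turn [0.01 0.04 0.  ] shift [27.5  1.2  0. ]
```

View pics/c6.png

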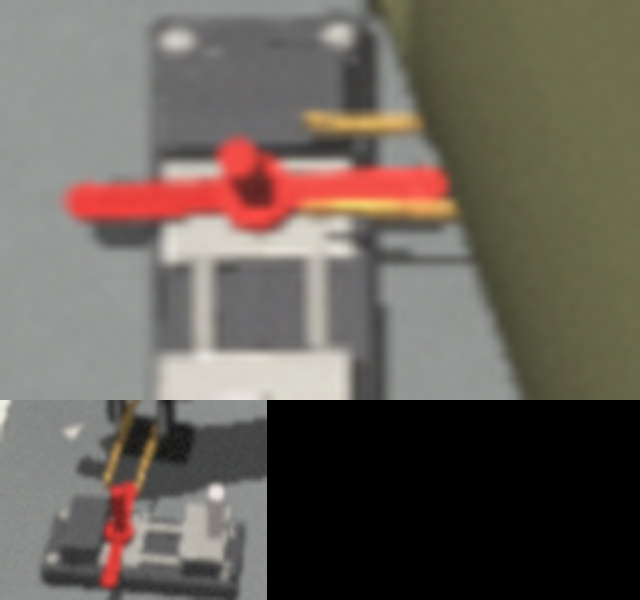

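The tips end at crop (308,121) and (308,208), and the shaft at that height is near (246,170). The tips are centred on the shaft within about 1 mm and 18–19 mm short of its axis. I'll move forward 28 mm and squeeze.

Call:
play_rows(
  targets=[
    {"tx": 0.008, "ty": -0.0005, "tz": 0, "ax": 0, "ay": 0, "az": 0},
    {"tx": 0.008, "ty": 0, "tz": 0, "ax": 0, "ay": 0, "az": 0},
    {"tx": 0.008, "ty": 0, "tz": 0, "ax": 0, "ay": 0, "az": 0},
    {"tx": 0.004, "ty": 0, "tz": 0, "ax": 0, "ay": 0, "az": 0},
    {"tx": 0, "ty": 0, "tz": 0, "ax": 0, "ay": 0, "az": 0},
    {"tx": 0, "ty": 0, "tz": 0, "ax": 0, "ay": 0, "az": 0},
  ],
)

```text
t: 14.8
tool_pos: [583.7, 66.6, 136.8]
eef_rot: [0.713, 0.701, -0.0, 0.0]
wrist_force: [-0.5, -0.2, -0.6]
grip_width: 0.361
grasp_force: 5.3
```

Call:
play_rows(
  targets=[
    {"tx": 0, "ty": 0, "tz": 0, "ax": 0, "ay": 0, "az": 0},
    {"tx": 0, "ty": 0, "tz": 0, "ax": 0, "ay": 0, "az": 0},
    {"tx": 0, "ty": 0, "tz": 0, "ax": 0, "ay": 0, "az": 0},
    {"tx": 0, "ty": 0, "tz": 0, "ax": 0, "ay": 0, "az": 0},
    {"tx": 0, "ty": 0, "tz": 0, "ax": 0, "ay": 0, "az": 0},
    {"tx": 0, "ty": 0, "tz": 0, "ax": 0, "ay": 0, "az": 0},
    {"tx": 0, "ty": 0, "tz": 0, "ax": 0, "ay": 0, "az": 0},
    {"tx": 0, "ty": 0, "tz": 0, "ax": 0, "ay": 0, "az": 0},
  ],
  gripper=1,
  force=30,
)

```text
t: 15.6
tool_pos: [583.7, 66.5, 136.9]
eef_rot: [0.713, 0.701, -0.0, 0.0]
wrist_force: [0.8, -0.3, -0.3]
grip_width: 0.287
grasp_force: 30.4
```

Call:
play_rows(
  targets=[
    {"tx": 0, "ty": 0, "tz": -0.005, "ax": 0, "ay": 0, "az": 0},
    {"tx": 0, "ty": 0, "tz": -0.01, "ax": 0, "ay": 0, "az": 0},
    {"tx": 0, "ty": 0, "tz": -0.015, "ax": 0, "ay": 0, "az": 0},
    {"tx": 0, "ty": 0, "tz": -0.015, "ax": 0, "ay": 0, "az": 0},
    {"tx": 0, "ty": 0, "tz": -0.015, "ax": 0, "ay": 0, "az": 0},
    {"tx": 0, "ty": 0, "tz": -0.015, "ax": 0, "ay": 0, "az": 0},
    {"tx": 0, "ty": 0, "tz": -0.015, "ax": 0, "ay": 0, "az": 0},
    {"tx": 0, "ty": 0, "tz": -0.015, "ax": 0, "ay": 0, "az": 0},
    {"tx": 0, "ty": 0, "tz": -0.015, "ax": 0, "ay": 0, "az": 0},
    {"tx": 0, "ty": 0, "tz": -0.015, "ax": 0, "ay": 0, "az": 0},
    {"tx": 0, "ty": 0, "tz": -0.01, "ax": 0, "ay": 0, "az": 0},
    {"tx": 0, "ty": 0, "tz": -0.005, "ax": 0, "ay": 0, "az": 0},
  ],
)

```text
t: 16.8
tool_pos: [584.1, 66.7, 288.2]
eef_rot: [0.713, 0.701, 0.0, 0.0]
wrist_force: [0.0, 0.0, -0.2]
grip_width: 0.281
grasp_force: 30.3
```

Call:
play_rows(
  targets=[
    {"tx": 0, "ty": 0, "tz": 0, "ax": 0, "ay": 0, "az": 0},
    {"tx": 0, "ty": 0, "tz": 0, "ax": 0, "ay": 0, "az": 0},
    {"tx": 0, "ty": 0, "tz": 0, "ax": 0, "ay": 0, "az": 0},
    {"tx": 0, "ty": 0, "tz": 0, "ax": 0, "ay": 0, "az": 0},
    {"tx": 0, "ty": 0, "tz": 0, "ax": 0, "ay": 0, "az": 0},
  ],
)

```text
t: 17.3
tool_pos: [583.5, 66.5, 286.4]
eef_rot: [0.713, 0.701, -0.0, -0.0]
wrist_force: [-0.8, -0.7, -1.1]
grip_width: 0.28
grasp_force: 30.3
```

```bash
python3 -c "
from h import *
import cv2
i=camera('top')[:,:,::-1];j=camera('side')[:,:,::-1]
a=cv2.resize(i[140:240,200:340],(560,400),interpolation=cv2.INTER_CUBIC)
b=cv2.resize(j[110:270,220:360],(525,600),interpolation=cv2.INTER_CUBIC)
o=np.zeros((600,800,3),np.uint8);o[:,:525]=b;o[:196,525:]=a[::2,::2][:196,:275]
cv2.imwrite('pics/c7.png',o)
"
```

View pics/c7.png

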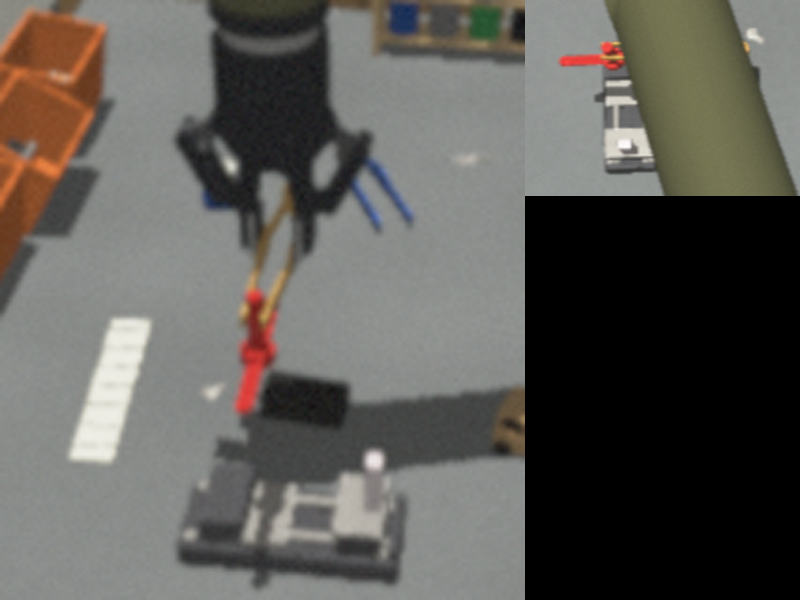

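The propeller hangs upright from the tweezer tips, with its shaft at crop (255,310). It is well clear of the vise, and the jaw is still open. I'll hand in.

```bash
python3 -c "
from station import *
s=state();print(s['t'],s['tool_pos'],s['grip_width'],s['grasp_force']);print(sign_off())"
```

```text
17.4 [583.64382588  66.53857291 286.6386079 ] 0.28432201039203203 30.348685383796692
the job is handed in; nothing more can be done
None
```

I handed the job in at 17.4 s, with the jaw slid open and the propeller held still about 150 mm above its seat in the small bronze tweezers; no verdict was returned.

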